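# Load the cell tester and index it one click

### The arm

A 6-joint arm with a two-finger parallel gripper is mounted at the origin on a cart in front of the work surface, level with it; the furniture and walls round the work are solid. World frame = base frame: x ahead of the robot, y to its left, z up, the work surface at z = 0. Lengths are in m, angles in rad, forces in N, time in s.
With the tool pointing down it reaches from about 0.425 to 1.125 m from the base axis. Payload 14.9 kg.
Tool frame: the origin (TCP) lies at the centre of the arm's flange, where the gripper is bolted on; the fingertips stand 191 mm ahead of it and the grasp point (between the pads) lies 172 mm ahead of it (grip_point_offset is the distance from the TCP to the grasp point, in m); z points along the fingers, y is the line along which they close (so a half turn about z gives the same grasp; the last joint's range is limited). The gripper opens to 91 mm and grips with 3 to 60 N. Pads are 32 mm wide; open, the fingers measure 118 mm over their backs; the gripper's body (76 mm by 178 mm) begins 60 mm behind the grasp point.
Start: joints at [-1.38, 0.379, 1.734, -0, 1.028, -0.033], TCP at [0.155, -0.683, 0.405] pointing down, gripper open.
Joint ranges: [-2.77, 2.77], [-0.74, 2.19], [0, 2.66], [-1.06, 4.2], [0.31, 2.87], [-3.08, 3.08]. Speed limits (rad/s): [1.89, 1.89, 2.39, 3.14, 3.14, 3.14].

### API

Orientations are given as a unit quaternion [x, y, z, w].
In Python, from cell import get_state, grab_frame, camera_params, close_job, cut_out, pinpoint, grip_point_offset gives the robot as it stands.
- The arm moves only by the tool servo_tool, never from a script. Its argument "plan" is a list of rows, each a list of 2 entries, a list of its own where there are three numbers: the shift along the tool's x, y, z in m, then the turn about the tool's z in rad. A call has 1 to 10 rows; each row is the pose to reach, as a shift and turn from the pose commanded when the call began, along the tool's axes at that moment; what a row does not reach only later rows make up. A row lasts 1/8 s, in which the tool goes at most 62.5 mm and 10.7 degrees, less where a joint would pass 70% of its speed; a pose out of reach is approached as far as the arm can. A call with a gripper value outside its range is refused whole. "hand" is the finger opening in m, from 0 to 0.0912, set as the call begins (left out, the last holds). The fingers move at their own pace and stop on an object; "grip_force" is the grip in N (left out, the last holds). Time passes only in rows, so rows that repeat a pose let the fingers close. It gives the time, the measured TCP pose, the force, the opening and the grip force at its end, in the units of the state.
- get_state(): the state, without advancing time (a new reading comes with each control period).
- grab_frame(name): name is "scene" or "top"; returns (picture, depth): 480x640x3 uint8, blue, green, red; 480x640 float32, m along the optical axis (not along the pixel's ray), 0 where there is no reading.
- camera_params(name): a dict with "vfov" (degrees; the focal length in pixels is half the picture's height over the tangent of half this angle, whatever the lens; pixels are square), "cx", "cy" (the principal point, pixels), "D" ([k1, k2, p1, p2, k3] as OpenCV has them; the pictures are not rectified), "R" (3x3) and "t" (3): a world point X has camera coordinates R X + t. Camera axes: x right, y down, z forward; pixel columns grow to the right and rows downward; lengths in m; the calibration is good to about 2 mm. A picture is of the moment at which its call begins. camera_params takes no time and is no camera call.
- close_job(): hands the job in; it is judged then, once.
Trained networks look in the newest picture that a camera, given by its name, has taken for a name from the list of things; names that differ only in an ending like _2 or _b are one class to them, and where a whole thing is asked for, a point or a joint stands for the part that bears it (a point fixed in the world has none). Each returns a list of dicts, best first, with "conf" (0 to 1); they miss things now and then, are a little off and sometimes report something else, mostly with a low value. They report only what shows in the picture. A call takes as long as a camera call.
- cut_out(camera, target): "pixels" (480x640 bool, what is visible of it) and "xy" ([column, row] in pixels, amid what is visible of it).
- pinpoint(camera, target): "xy" ([column, row] in pixels: a listed point, or the origin of a listed thing).
The state is a dict: "time_s": time; "qpos": joint angles; "qvel": joint speeds; "tau": joint torques, N m; "tool_pos": TCP position; "tool_rot": TCP orientation; "force": force on the tool from outside, world axes, zero at the start; "torque": the same for the moment, N m; "width": finger opening in m; "gripper_force": force on a finger pad.
Only numpy, scipy, OpenCV 4.12 (cv2) and the standard library are available. Lean on these libraries where they do the work, as an engineer would, in place of code of your own. Each camera call takes 0.05 s, during which the arm holds its last target. There are 200 camera calls.

### The job

Stand the loose battery cell in the tester carousel's loading cup (the one at the small steel tab on the base, one place before the test head) and push it down until it bottoms on its unseen seat, bearing on it with a steady push of about 20 newtons for half a second and never more than 24. Then turn the wheel by its centre grip one click clockwise (seen from above), so that the cell stands under the test contact, let go, and leave the tape roll, fuse box and memory stick where they are.

Things in the scene. Friction and masses are not known exactly. Their poses are not given: they have to be found in the camera images.
- cell_mid (a point): Centre of the loose battery cell, an upright cylinder 15 mm in diameter and 50 mm tall (23 g), standing upright on the worktop at the start; the point is on its axis, half-way up (25 mm above its foot); z along its axis.
- carousel: Fixed base of the cell tester: round black plate, 180 mm in diameter, 6 mm thick; origin on the wheel's axis at worktop height, z up. Its -x axis points to the loading station, marked by a steel tab (20 x 12 mm, 10 mm high) at the rim. A 50 x 30 mm housing at +x, 20 mm high, holds the sprung detent roller.
- head_top (a point): Fixed test head: centre of the top of its grey post (22 x 28 mm, 116 mm tall), 112 mm from the wheel's axis, 60 degrees clockwise (from above) of the loading station. Its arm (18 mm wide) reaches inward over the wheel to 57 mm from the axis, from 104 to 116 mm above the worktop; a 6 mm rod through it ends at 126 mm (144 mm when lifted).
- pocket (a point): Centre of the loading cup's mouth, 70 mm above the worktop; turns with the wheel; z up, -x outward from the axis. Cup: 25 mm outside, 17.4 mm bore. The adjustable seat in it lies anywhere from 25 to 39 mm below the rim: it cannot be measured, only felt as a sudden hard stop. Home, the cell sticks out 11 to 25 mm above the rim.
- leaf_top (a point): Upper end of the sprung steel leaf on the outer side of the loading cup's bore, 5 mm below the rim; it slopes inward going down. The cell drops freely about 8 to 15 mm into the cup, then has to be pushed past the leaf (about 1 to 5 N of drag), which afterwards holds it where it is left.
- knob_grip (a point): Grip point of the wheel's centre grip, on its axis 126 mm above the worktop: an upright black wing 44 mm long (this point's x), 12 mm thick (its y), from 103 to 143 mm above the worktop on a 20 mm post. The wheel is an aluminium disc 168 mm in diameter, top face at 27 mm, with six equal cups 60 degrees apart, centred 68 mm from the axis.
- wheel (a joint): Turn of the wheel (rad), positive clockwise seen from above, near 0 at the start. It clicks into a rest every 1.047 rad (60 degrees); the torque rises to about 0.4 N m just before the half-way crest, then the wheel pulls itself on to the next rest. The cell pushing the test contact up adds up to about 0.2 N m shortly before the rest.
- probe (a joint): Lift of the sprung test contact under the head's arm (m): 0 hanging free with its lowest point 78.5 mm above the worktop, up to 0.018. Sloped on both sides, spring 1 to 2.5 N; a home cell slides in under it and lifts it by 2.5 to 16.5 mm. A cell that is not home strikes the arm.
- tape_roll: Bystander: roll of tape lying flat, 104 mm across, 25 mm high; origin at its underside's centre.
- fuse_box: Bystander: small box 45 x 60 x 18 mm; origin at its underside's centre.
- usb_stick: Bystander: memory stick with key ring, 95 x 27 x 14 mm; origin at its underside.

How it is judged:
By the outcome, as a careful person would: the job done as asked, in the order asked, and still so for the second after the job is handed in, with the robot touching nothing.
It also fails if it takes over 67 s, if anything falls off the work surface, if the arm or the gripper's body presses on something with over 40 N, if the wrist force passes 120 N, or if a joint passes its speed limit or range.

## Working session

There is one attempt and no reset: what is moved stays moved. The work goes in short steps, Python scripts to look and compute and a tool call to move; the robot and the scene stay as the last step left them, time stands still between calls to the robot, and variables do not carry over. Pictures are saved under pics/ and viewed, at most 10 in all, crops included, and the job is handed in when it is done.

Besides the shell and the picture viewer there is one more tool, called after "Request:" as name([rows], argument=value, ...), one row to a line, values as JSON. servo_tool: Moves the arm, as the interface text tells. Its arguments: {"type":"object","properties":{"plan":{"type":"array"},"hand":{"type":"number"},"grip_force":{"type":"number"}},"required":["plan"]}

```bash
ls; mkdir -p pics; cat > h.py <<'E'
import numpy as np, cv2
from cell import *
def K(n):
    p=camera_params(n); f=240/np.tan(np.radians(p["vfov"])/2)
    return np.array([[f,0,p["cx"]],[0,f,p["cy"]],[0,0,1]]),np.array(p["D"]),np.array(p["R"]),np.array(p["t"])
def ray(n,xy):
    k,D,R,t=K(n); u=cv2.undistortPoints(np.array([[xy]],float),k,D)[0,0]
    return -R.T@t, R.T@np.array([u[0],u[1],1])   # per unit depth
def at_z(n,xy,z):
    c,d=ray(n,xy); return c+d*(z-c[2])/d[2]
def at_depth(n,xy,dep):
    c,d=ray(n,xy); return c+d*dep
def proj(n,X):
    k,D,R,t=K(n); return cv2.projectPoints(np.array(X,float).reshape(-1,3),cv2.Rodrigues(R)[0],t,k,D)[0][:,0]
E
python3 - <<'E'
from h import *
s=get_state(); print({k:np.round(v,4).tolist() for k,v in s.items()}, grip_point_offset)
np.set_printoptions(precision=4,suppress=True)
for n in("top","scene"):
    p,d=grab_frame(n); cv2.imwrite(f"pics/{n}0.png",p); np.save(f"pics/{n}0d.npy",d)
    c=camera_params(n); print(n,c["vfov"],c["D"],-np.array(c["R"]).T@c["t"])
    for t in["cell_mid","carousel","head_top","pocket","leaf_top","knob_grip","tape_roll","fuse_box","usb_stick"]:
        z={"cell_mid":.025,"head_top":.116,"pocket":.07,"leaf_top":.065,"knob_grip":.126}.get(t,0)
        for r in pinpoint(n,t)[:2]: print(t,round(r["conf"],2),np.round(r["xy"],1),at_z(n,r["xy"],z))
E
```

```text
pics
{'time_s': 0.0, 'qpos': [-1.3803, 0.3794, 1.7348, 0.0, 1.0285, -0.0333], 'qvel': [-0.0005, 0.0015, 0.0016, 0.0023, 0.0009, 0.0015], 'tau': [-0.0014, -76.3729, -43.4377, 0.065, 0.0425, -0.0001], 'tool_pos': [0.1553, -0.6823, 0.4041], 'tool_rot': [0.9937, 0.1116, -0.0, -0.0005], 'force': [0.0914, -0.4149, -0.7081], 'torque': [-0.0352, 0.0083, 0.0112], 'gripper_force': 0.0, 'width': 0.0914} 0.172
top 44.615686566032515 [-0.0938  0.      0.      0.      0.    ] [0.4055 0.0492 1.6466]
cell_mid 0.46 [358.7 259.7] [ 0.4449 -0.0716  0.025 ]
carousel 0.97 [300.  210.2] [0.5855 0.092  0.    ]
head_top 0.95 [269.1 237.8] [0.5002 0.17   0.116 ]
pocket 0.88 [302.6 238.8] [0.5003 0.0831 0.07  ]
leaf_top 0.71 [303.8 236.8] [0.506  0.0799 0.065 ]
knob_grip 0.64 [291.6 208.7] [0.5757 0.1107 0.126 ]
knob_grip 0.56 [268.5 239.6] [0.4948 0.1707 0.126 ]
tape_roll 0.68 [460.5 206.2] [ 0.5974 -0.3647  0.    ]
fuse_box 0.89 [192.3 263.7] [0.4341 0.3962 0.    ]
usb_stick 0.66 [305.3 292.4] [0.3538 0.0769 0.    ]
scene 44.447250746502526 [0.0612 0.     0.     0.     0.    ] [0.3897 1.3082 0.9444]
cell_mid 0.41 [341.  253.3] [ 0.4324 -0.059   0.025 ]
cell_mid 0.37 [337.5 379. ] [0.4195 0.4174 0.025 ]
carousel 0.97 [284.1 293.7] [0.5735 0.1031 0.    ]
head_top 0.77 [313.  274.1] [0.4913 0.1704 0.116 ]
pocket 0.67 [308.6 267.3] [0.5107 0.0783 0.07  ]
leaf_top 0.59 [312.8 268.6] [0.5    0.0763 0.065 ]
knob_grip 0.72 [284.6 249.3] [0.5703 0.0831 0.126 ]
knob_grip 0.39 [310.7 267.6] [0.4978 0.158  0.126 ]
tape_roll 0.86 [293.7 208.7] [ 0.5981 -0.3451  0.    ]
fuse_box 0.6 [334.2 378.2] [0.4275 0.3914 0.    ]
fuse_box 0.43 [313.8 269.6] [ 0.505  -0.0102  0.    ]
usb_stick 0.57 [367.9 289. ] [ 0.3557  0.0672 -0.    ]
```

```bash
python3 - <<'E'
from h import *
a=cv2.imread("pics/top0.png")[150:320,170:400]; b=cv2.imread("pics/scene0.png")[200:340,230:420]
cv2.imwrite("pics/topc.png",cv2.resize(a,(782,578),interpolation=cv2.INTER_CUBIC))
cv2.imwrite("pics/scenec.png",cv2.resize(b,(760,560),interpolation=cv2.INTER_CUBIC))
E
```

```text
(no output)
```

View pics/topc.png

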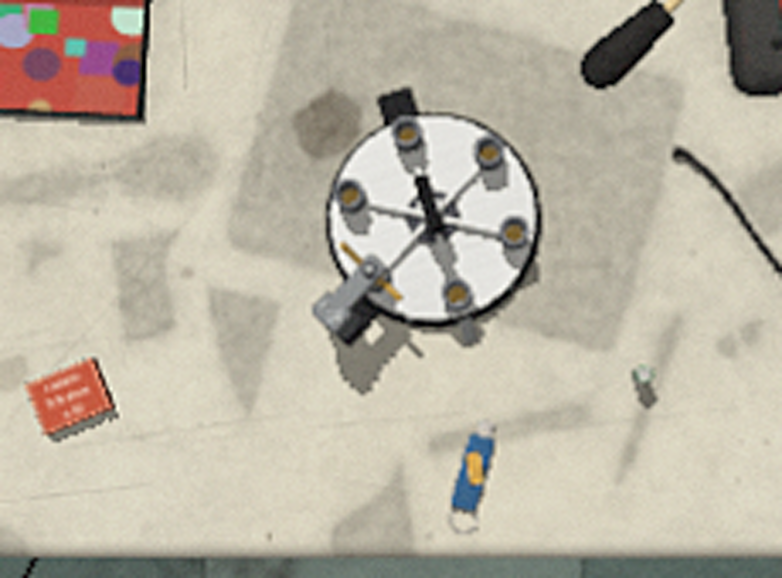

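View pics/scenec.png

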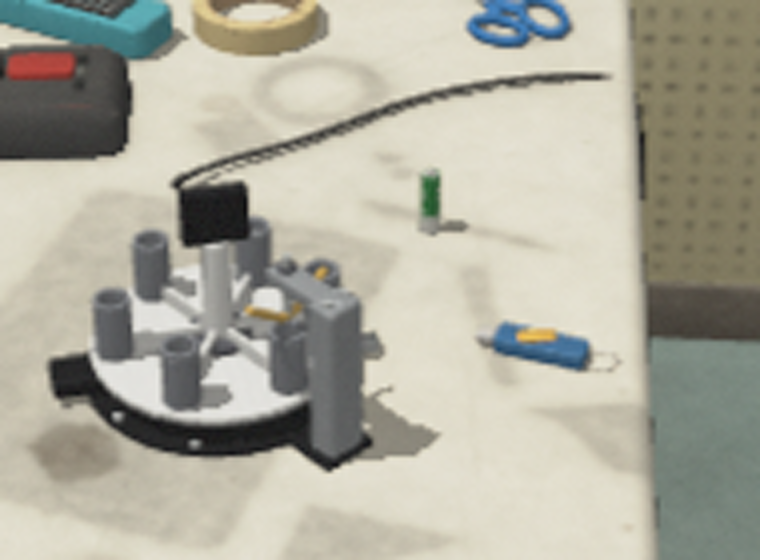

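View pics/top0.png

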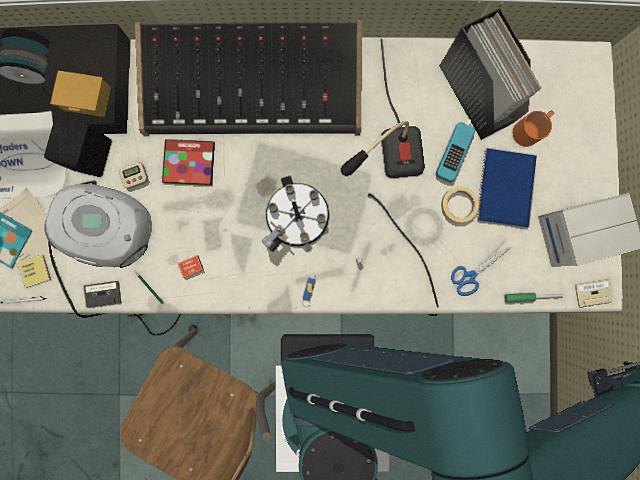

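The top view shows the loading cup at pixel (304,237), with the detent housing opposite it near (288,180) and the head at about (271,241). The cell stands at (360,261) and the wing runs roughly along the loading-station axis. In the side view the cell is upright at about (337,250). Next I'll refine the positions by fitting model edges in both pictures.

```bash
cat > fit.py <<'E'
from h import *
from scipy.optimize import minimize
from scipy.ndimage import map_coordinates
np.set_printoptions(precision=4,suppress=True)
A=np.linspace(0,2*np.pi,180,endpoint=False)
def gray(n,f): 
    return cv2.GaussianBlur(cv2.imread(f).astype(np.float32).mean(2),(0,0),0.6)
def samp(I,n,X):
    q=proj(n,X); return map_coordinates(I,[q[:,1],q[:,0]],order=3)
def circ(c,r,z,a=A): return np.c_[c[0]+r*np.cos(a),c[1]+r*np.sin(a),np.full(len(a),z)]
def edge(I,n,c,r,z,d=.0015,a=A): # robust mean outward step
    return samp(I,n,circ(c,r+d,z,a))-samp(I,n,circ(c,r-d,z,a))
def disc(I,n,x0):
    f=lambda p:np.clip(edge(I,n,p,.084,.027,.0025),-200,20).mean()
    return minimize(f,x0,method="Nelder-Mead",options=dict(initial_simplex=np.array(x0)+[[0,0],[.006,0],[0,.006]])).x
def cups(I,n,x0,skip=()):
    def f(p):
        s=0
        for k in range(6):
            if k in skip: continue
            t=p[2]+k*np.pi/3; c=p[:2]+.068*np.array([np.cos(t),np.sin(t)])
            s-=np.abs(edge(I,n,c,.0125,.07).mean())+np.abs(edge(I,n,c,.0087,.07).mean())
        return s
    r=minimize(f,x0,method="Nelder-Mead",options=dict(initial_simplex=np.array(x0)+np.vstack([np.zeros(3),np.diag([.005,.005,.06])])))
    return r.x,r.fun
E
python3 - <<'E'
from fit import *
for n,x0 in(("top",[.5805,.095]),("scene",[.577,.098])):
    I=gray(n,f"pics/{n}0.png"); d=disc(I,n,x0); print(n,"disc",d)
    th=np.arctan2(.083-d[1],.503-d[0])
    # k increases counter-clockwise (from above); head cup = k 5 -> skipped
    for t in(th-.08,th,th+.08):
        p,f=cups(I,n,[*d,t],(5,)); print("cups",p,f,"pocket",p[:2]+.068*np.array([np.cos(p[2]),np.sin(p[2])]))
    # cell
    D=np.load(f"pics/{n}0d.npy"); m=cut_out(n,"cell_mid"); 
    for r in m[:2]:
        v,u=np.nonzero(r["pixels"]); X=np.array([at_depth(n,(a,b),D[b,a]) for a,b in zip(u,v)])
        print("cell",r["conf"],r["xy"],len(u)); X=X[X[:,2]>.012]; print(len(X),X.mean(0),np.median(X,0),X.min(0),X.max(0))
E
```

```text
top disc [0.573  0.1001]
cups [ 0.5742  0.1007 -2.8355] -267.0764465332031 pocket [0.5094 0.0802]Traceback (most recent call last):
  File "<stdin>", line 7, in <module>
  File "fit.py", line 24, in cups
    r=minimize(f,x0,method="Nelder-Mead",options=dict(initial_simplex=np.array(x0)+np.vstack([np.zeros(3),np.diag([.005,.005,.06])])))
    res = _minimize_neldermead(fun, x0, args, callback, bounds=bounds,
                               **options)
    fxr = func(xr)
    fx = function(np.copy(x), *(wrapper_args + args))
  File "fit.py", line 22, in f
    s-=np.abs(edge(I,n,c,.0125,.07).mean())+np.abs(edge(I,n,c,.0087,.07).mean())
              ~~~~^^^^^^^^^^^^^^^^^
  File "fit.py", line 12, in edge
    return samp(I,n,circ(c,r+d,z,a))-samp(I,n,circ(c,r-d,z,a))
           ~~~~^^^^^^^^^^^^^^^^^^^^^
  File "fit.py", line 9, in samp
    q=proj(n,X); return map_coordinates(I,[q[:,1],q[:,0]],order=3)
  File "h.py", line 14, in proj
    k,D,R,t=K(n); return cv2.projectPoints(np.array(X,float).reshape(-1,3),cv2.Rodrigues(R)[0],t,k,D)[0][:,0]
            ~^^^
  File "h.py", line 4, in K
    p=camera_params(n); f=240/np.tan(np.radians(p["vfov"])/2)
ValueError: time passes only in moves, steps and waits
```

```bash
sed -i 's/^def K(n):/import functools\n@functools.cache\ndef K(n):/' h.py; cat > run1.py <<'E'
from fit import *
for n,x0 in(("top",[.573,.1001]),("scene",[.573,.1001])):
    I=gray(n,f"pics/{n}0.png"); d=disc(I,n,x0); print(n,"disc",d)
    for t in(-2.93,-2.85,-2.77):
        p,f=cups(I,n,[*d,t],(5,)); print("cups",p,f,"pocket",p[:2]+.068*np.array([np.cos(p[2]),np.sin(p[2])]))
    D=np.load(f"pics/{n}0d.npy"); m=cut_out(n,"cell_mid"); 
    for r in m[:2]:
        v,u=np.nonzero(r["pixels"]); X=np.array([at_depth(n,(a,b),D[b,a]) for a,b in zip(u,v)])
        print("cell",r["conf"],r["xy"],len(u)); X=X[X[:,2]>.012]; print(len(X),X.mean(0),np.median(X,0),X.min(0),X.max(0))
E
python3 run1.py; python3 -c "
from cell import *;print(get_state()['time_s'])"
```

```text
top disc [0.573  0.1001]
cups [ 0.5742  0.1007 -2.8355] -267.0764465332031 pocket [0.5094 0.0802]
cups [ 0.5742  0.1007 -2.8355] -267.076416015625 pocket [0.5094 0.0802]
cups [ 0.5742  0.1007 -2.8355] -267.07647705078125 pocket [0.5094 0.0802]
scene disc [0.5723 0.1004]
cups [ 0.5726  0.0953 -2.8315] -163.73587036132812 pocket [0.5079 0.0746]
cups [ 0.5726  0.0953 -2.8315] -163.73583984375 pocket [0.5079 0.0746]
cups [ 0.5726  0.0953 -2.8315] -163.73587036132812 pocket [0.5079 0.0746]
1.1
```

```bash
python3 - <<'E'
from fit import *
out=[]
for n,(u,v) in(("top",(359,260)),("scene",(337,250))):
    p=cv2.imread(f"pics/{n}0.png"); c=p[v-12:v+13,u-12:u+13]
    out.append(cv2.resize(c,(400,400),interpolation=cv2.INTER_NEAREST))
    f=c.astype(int); g=f[...,1]-(f[...,0]+f[...,2])//2
    w=np.clip(g-8,0,None).astype(float); V,U=np.mgrid[v-12:v+13,u-12:u+13]
    xy=[(w*U).sum()/w.sum(),(w*V).sum()/w.sum()]; print(n,xy,(w>0).sum(),at_z(n,xy,.025),"rowrange",V[w>0].min(),V[w>0].max())
    q=np.array([[.4449,-.0716,z] for z in(0,.025,.05)]); print(proj(n,q)-[u-12,v-12])
cv2.imwrite("pics/cell.png",np.hstack(out))
E
```

```text
top [np.float64(358.3151260504202), np.float64(260.21008403361344)] 85 [ 0.4435 -0.0705  0.025 ] rowrange 248 272
[[11.0468 11.9116]
 [11.7066 11.6954]
 [12.387  11.4723]]
scene [np.float64(337.0328947368421), np.float64(248.43947368421053)] 91 [ 0.4446 -0.0829  0.025 ] rowrange 241 260
[[11.6245 19.9533]
 [11.7435 12.638 ]
 [11.8648  5.2023]]
```

View pics/cell.png

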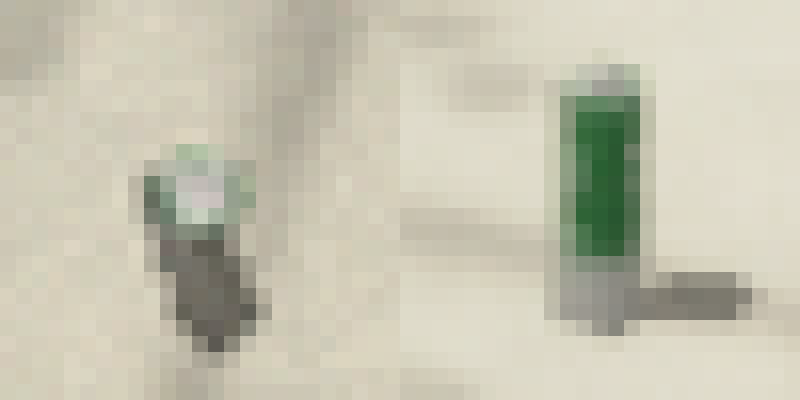

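The cell top is centred at about (359.0,259.4) in the top view and its axis at column 337 in the scene view, which puts it at about (0.4446, -0.0706). Now I'll travel towards it.

Request:
servo_tool([
  [[0.013,-0.016,0.004],-0.05],
  [[0.042,-0.053,0.012],-0.166],
  [[0.079,-0.101,0.023],-0.314],
  [[0.117,-0.149,0.034],-0.463],
  [[0.155,-0.197,0.046],-0.612],
  [[0.192,-0.245,0.057],-0.761],
  [[0.23,-0.293,0.068],-0.91],
  [[0.268,-0.341,0.079],-1.059],
  [[0.305,-0.389,0.09],-1.208],
  [[0.343,-0.436,0.101],-1.357],
], hand=0.07)

```text
time_s: 2.35
tool_pos: [0.3928, -0.1786, 0.3035]
tool_rot: [0.701, 0.713, 0.0, 0.0]
force: [0.7, -0.8, -0.5]
width: 0.0701
gripper_force: 0.0
```

```bash
cat > mv.py <<'E'
import sys,numpy as np
from scipy.spatial.transform import Rotation as R
from cell import get_state
# python3 mv.py x y tipz yaw : shift in tool axes and turn to put the tips there
s=get_state(); x,y,z,yaw=map(float,sys.argv[1:5]); r=R.from_quat(s["tool_rot"]).as_matrix()
cur=np.arctan2(r[1,0],r[0,0]); d=r.T@(np.array([x,y,z+.191])-s["tool_pos"])
print("t",s["time_s"],"pos",np.round(s["tool_pos"],4),"tipz",round(s["tool_pos"][2]-.191,4),"yaw",round(cur,4),"zaxis",np.round(r[:,2],4),"q",np.round(s["qpos"],2))
print("shift",np.round(d,4),"turn",round(-(yaw-cur),4),"F",np.round(s["force"],2),"w",s["width"])
E
python3 mv.py .4446 -.0706 .09 1.879
```

```text
t 2.35 pos [ 0.3928 -0.1786  0.3035] tipz 0.1125 yaw 1.5877 zaxis [ 5.e-04 -2.e-04 -1.e+00] q [-0.48  0.12  2.31  0.    0.71 -0.5 ]
shift [0.1071 0.0536 0.0225] turn -0.2913 F [ 0.7  -0.82 -0.53] w 0.07007651700330124
```

Request:
servo_tool([
  [[0.04,0.02,0.008],-0.1],
  [[0.08,0.04,0.016],-0.2],
  [[0.1,0.05,0.02],-0.27],
  [[0.107,0.0535,0.0225],-0.291],
  [[0.107,0.0535,0.0225],-0.291],
  [[0.107,0.0535,0.0225],-0.291],
])

```text
time_s: 3.1
tool_pos: [0.445, -0.0743, 0.2814]
tool_rot: [0.594, 0.805, 0.0, 0.0]
force: [-0.0, 0.6, -0.9]
width: 0.0698
gripper_force: 0.0
```

```bash
python3 mv.py .4446 -.0706 .01 1.879
```

```text
t 3.1 pos [ 0.445  -0.0743  0.2814] tipz 0.0904 yaw 1.8704 zaxis [ 1.e-04 -1.e-04 -1.e+00] q [-0.22  0.2   2.27 -0.    0.67 -0.52]
shift [0.0037 0.0007 0.0804] turn -0.0086 F [-0.03  0.59 -0.89] w 0.06982811784143605
```

Request:
servo_tool([
  [[0.002,0.0,0.02],-0.009],
  [[0.0037,0.0007,0.05],-0.009],
  [[0.0037,0.0007,0.075],-0.009],
  [[0.0037,0.0007,0.08],-0.009],
  [[0.0037,0.0007,0.08],-0.009],
])

```text
time_s: 3.72
tool_pos: [0.4451, -0.0705, 0.2016]
tool_rot: [0.59, 0.808, -0.0, -0.0]
force: [0.4, -0.0, 0.1]
width: 0.07
gripper_force: 0.0
```

Request:
servo_tool([
  [[0,0,0],0],
  [[0,0,0],0],
  [[0,0,0],0],
  [[0,0,0],0],
  [[0,0,0],0],
  [[0,0,0],0],
], hand=0.0, grip_force=5)

```text
time_s: 4.47
tool_pos: [0.445, -0.07, 0.2012]
tool_rot: [0.589, 0.808, -0.0, -0.0]
force: [-1.1, 0.4, -0.5]
width: 0.0147
gripper_force: 5.0
```

```bash
python3 mv.py .4446 -.0706 .01 .308
```

```text
t 4.475 pos [ 0.445  -0.07    0.2012] tipz 0.0102 yaw 1.8808 zaxis [-1.e-04  0.e+00 -1.e+00] q [-0.21  0.37  2.28  0.    0.49 -0.52]
shift [-0.0004 -0.0006  0.0002] turn 1.5728 F [-1.07  0.42 -0.49] w 0.01472356544920663
```

Request:
servo_tool([
  [[0,0,0],0],
  [[0,0,0],0],
  [[0,0,0],0.15],
  [[0,0,0],0.32],
  [[0,0,0],0.5],
  [[0,0,0],0.68],
  [[0,0,0],0.86],
  [[0,0,0],1.04],
  [[0,0,0],1.22],
  [[0,0,0],1.4],
], hand=0.045)

```text
time_s: 5.72
tool_pos: [0.445, -0.07, 0.2012]
tool_rot: [0.972, 0.235, 0.0, -0.0]
force: [-0.3, -0.2, 0.8]
width: 0.0454
gripper_force: 0.0
```

Request:
servo_tool([
  [[0,0,0],0.13],
  [[0,0,0],0.173],
  [[0,0,0],0.173],
  [[0,0,0],0.173],
])

```text
time_s: 6.22
tool_pos: [0.445, -0.07, 0.2012]
tool_rot: [0.988, 0.154, -0.0, -0.0]
force: [-1.1, -0.6, 0.3]
width: 0.045
gripper_force: 0.0
```

Request:
servo_tool([
  [[0,0,0],0],
  [[0,0,0],0],
  [[0,0,0],0],
  [[0,0,0],0],
], hand=0.0)

```text
time_s: 6.72
tool_pos: [0.445, -0.07, 0.2012]
tool_rot: [0.988, 0.153, -0.0, -0.0]
force: [-0.2, 0.3, 0.1]
width: 0.0145
gripper_force: 5.0
```

```bash
python3 mv.py .445 -.07 .036 .308
```

```text
t 6.725 pos [ 0.445  -0.07    0.2012] tipz 0.0102 yaw 0.3079 zaxis [-0.  0. -1.] q [-0.21  0.37  2.28  0.    0.49  1.06]
shift [-0.     -0.     -0.0258] turn -0.0001 F [-0.23  0.3   0.15] w 0.014505841502792828
```

Request:
servo_tool([
  [[0,0,0],0],
  [[0,0,0],0],
  [[0,0,-0.01],0],
  [[0,0,-0.02],0],
  [[0,0,-0.02],0],
  [[0,0,-0.02],0],
], hand=0.03)

```text
time_s: 7.48
tool_pos: [0.445, -0.07, 0.2214]
tool_rot: [0.988, 0.153, 0.0, 0.0]
force: [0.3, 0.7, -0.5]
width: 0.0302
gripper_force: 0.0
```

Request:
servo_tool([
  [[0,0,0],0],
  [[0,0,0],0],
  [[0,0,0],0],
  [[0,0,0],0],
  [[0,0,-0.01],0],
  [[0,0,-0.04],0],
  [[0,0,-0.08],0],
  [[0,0,-0.1],0],
], hand=0.0, grip_force=30)

```text
time_s: 8.48
tool_pos: [0.4453, -0.0701, 0.3237]
tool_rot: [0.988, 0.153, 0.001, 0.0]
force: [-0.4, 0.5, -0.2]
width: 0.0138
gripper_force: 30.0
```

```bash
python3 mv.py .5094 .0806 .13 .308
```

```text
t 8.475 pos [ 0.4453 -0.0701  0.3237] tipz 0.1327 yaw 0.3078 zaxis [ 2.5e-03 -5.0e-04 -1.0e+00] q [-0.21  0.11  2.26  0.    0.76  1.06]
shift [ 0.1068 -0.1242  0.0028] turn -0.0002 F [-0.38  0.51 -0.19] w 0.013824193635137857
```

Request:
servo_tool([
  [[0.012,-0.014,0],0],
  [[0.036,-0.042,0],0],
  [[0.064,-0.075,0],0],
  [[0.09,-0.105,0.002],0],
  [[0.104,-0.12,0.003],0],
  [[0.107,-0.124,0.003],0],
  [[0.107,-0.124,0.003],0],
  [[0.107,-0.124,0.003],0],
])

```text
time_s: 9.48
tool_pos: [0.5091, 0.0797, 0.3183]
tool_rot: [0.988, 0.153, -0.0, 0.0]
force: [0.6, 0.0, -0.8]
width: 0.0136
gripper_force: 30.0
```

```bash
python3 mv.py .5094 .0806 .1 .308; python3 - <<'E'
from fit import *
for n in("top","scene"):
    p,d=grab_frame(n); cv2.imwrite(f"pics/{n}1.png",p)
p=cv2.imread("pics/scene1.png"); q=proj("scene",[.5094,.0806,.07])[0]; print(q, proj("scene",[[.5094,.0806,.1],[.5094,.0806,.13]]))
u,v=q.astype(int); cv2.imwrite("pics/s1c.png",cv2.resize(p[v-50:v+25,u-50:u+50],(800,600),interpolation=cv2.INTER_CUBIC)); print(u-50,v-50)
E
```

```text
t 9.475 pos [0.5091 0.0797 0.3183] tipz 0.1273 yaw 0.3069 zaxis [-2.e-04 -1.e-04 -1.e+00] q [ 0.11  0.22  2.14 -0.    0.78  1.37]
shift [ 0.0005 -0.0008  0.0273] turn -0.0011 F [ 0.59  0.02 -0.84] w 0.013585666935592263
[309.008  267.8302] [[308.8666 258.1992]
 [308.7218 248.3574]]
259 217
```

View pics/s1c.png

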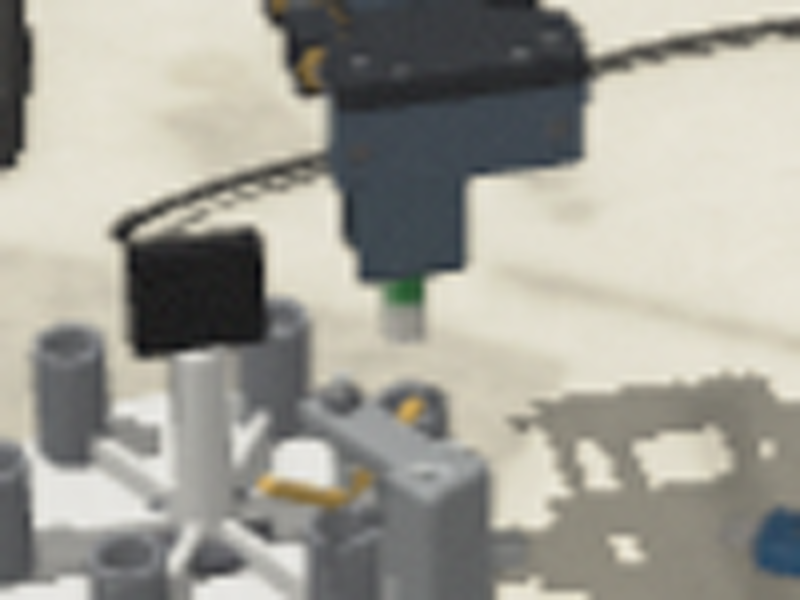

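```bash
python3 - <<'E'
from fit import *
for f in("pics/scene0.png","pics/scene1.png"):
    g=cv2.imread(f).astype(int).sum(2)//3
    for v in range(253,276,1): print(v,g[v,298:322])
print(proj("scene",[[.5076,.0796,.07],[.5079,.0746,.07],[.5094,.0806,.07],[.5091,.0797,.098]]))
I=gray("scene","pics/scene0.png"); J=gray("top","pics/top0.png")
for k in range(5):
    for n,II in(("scene",I),("top",J)):
        t=-2.8335+k*np.pi/3; c0=np.array([.5733,.1003])+.068*np.array([np.cos(t),np.sin(t)])
        f=lambda p:-abs(edge(II,n,c0+p,.0125,.07).mean())-abs(edge(II,n,c0+p,.0087,.07).mean())
        print(k,n,1e3*minimize(f,[0,0],method="Nelder-Mead",options=dict(initial_simplex=[[0,0],[.003,0],[0,.003]])).x)
E
```

```text
253 [207 209 209 211 212 213 214 215 214 215 214 213 211 212 211 212 214 216
 217 216 214 211 209 207]
254 [202 204 208 210 211 210 211 210 211 211 210 209 211 210 210 211 214 215
 216 216 214 212 210 209]
255 [192 193 198 205 205 205 205 205 207 207 208 207 208 208 209 211 213 214
 215 215 215 213 212 211]
256 [181 186 191 195 196 196 197 198 198 201 203 204 206 204 204 207 209 210
 212 213 212 211 210 211]
257 [171 186 186 187 188 190 193 193 191 191 191 193 195 196 196 200 202 206
 208 210 211 211 212 213]
258 [172 190 189 189 191 192 193 192 190 186 185 184 186 187 188 189 191 194
 201 204 208 210 212 213]
259 [174 192 193 192 194 194 194 192 192 190 185 186 186 188 189 188 189 189
 192 192 195 200 203 205]
260 [170 191 191 192 193 190 188 188 187 186 186 189 190 189 189 188 188 186
 188 189 190 190 193 194]
261 [167 185 188 186 184 181 180 180 181 181 181 184 187 189 191 192 192 190
 190 189 188 187 187 190]
262 [170 189 187 185 183 181 182 183 183 185 185 186 188 189 189 189 191 190
 189 189 189 188 187 187]
263 [167 188 187 184 185 184 184 186 188 190 189 187 188 189 188 187 1
[... 3268 characters left out ...]
58 158 157 156 156 149 154 158 175
 190 196 195 195 192 190]
273 [227 222 173 115 109 115 125 140 155 159 159 157 157 157 157 160 154 154
 159 147 161 186 191 188]
274 [227 227 182 124 105 106 111 119 129 149 159 161 160 164 161 160 157 152
 155 152 157 162 180 191]
275 [227 227 193 136 129 127 113 108 114 128 153 164 175 185 182 176 181 168
 156 160 149 136 176 197]
[[309.7394 267.6344]
 [309.7932 266.5105]
 [309.008  267.8302]
 [309.0248 258.6529]]
0 scene [-1.5153 -4.0458]
0 top [1.3217 0.5697]
1 scene [ 15.5586 -45.469 ]
1 top [1.206  0.5732]
2 scene [-0.6381 -5.0705]
2 top [-3.9498  1.3541]
3 scene [-0.1333 -4.4244]
3 top [0.4415 1.187 ]
4 scene [-2.929  -8.5751]
4 top [-0.5964 -3.2884]
```

In the scene view the cell hangs straight, at column 308.9, while the cup is centred near 309.9. So x has to go about 1.5–2 mm lower, and I'm aiming for (0.5075, 0.0800).

```bash
python3 mv.py .5075 .08 .105 .308
```

```text
t 9.575 pos [0.5092 0.0798 0.3183] tipz 0.1273 yaw 0.3069 zaxis [-1.e-04 -0.e+00 -1.e+00] q [ 0.11  0.22  2.14 -0.    0.78  1.37]
shift [-0.0016 -0.0007  0.0223] turn -0.0011 F [ 0.33  0.46 -0.65] w 0.013602506894642739
```

Request:
servo_tool([
  [[-0.0016,-0.0007,0.006],0],
  [[-0.0016,-0.0007,0.015],0],
  [[-0.0016,-0.0007,0.022],0],
  [[-0.0016,-0.0007,0.022],0],
  [[-0.0016,-0.0007,0.022],0],
], grip_force=15)

```text
time_s: 10.2
tool_pos: [0.5078, 0.0808, 0.2962]
tool_rot: [0.988, 0.153, -0.0, -0.0]
force: [-0.7, -1.1, 0.0]
width: 0.0142
gripper_force: 15.0
```

Request:
servo_tool([
  [[0,0,0.002],0],
  [[0,0,0.004],0],
  [[0,0,0.006],0],
  [[0,0,0.007],0],
  [[0,0,0.007],0],
])

```text
time_s: 10.82
tool_pos: [0.5083, 0.0808, 0.29]
tool_rot: [0.988, 0.153, 0.001, 0.0]
force: [-1.5, -1.2, 14.0]
width: 0.0144
gripper_force: 15.0
```

```bash
python3 mv.py .5075 .08 .105 .308
```

```text
t 10.825 pos [0.5083 0.0808 0.29  ] tipz 0.099 yaw 0.3079 zaxis [ 0.0014  0.     -1.    ] q [ 0.11  0.27  2.15 -0.    0.72  1.38]
shift [-0.001   0.0005 -0.006 ] turn -0.0001 F [-1.49 -1.19 14.02] w 0.014408738661103499
```

```bash
python3 - <<'E'
from cell import get_state
import numpy as np
for i in range(1):
    s=get_state(); F=s["force"];T=s["torque"]; z=-.221
    print(F,T, "contact dx",(z*F[0]-T[1])/F[2],"dy",(T[0]+z*F[1])/F[2])
E
```

```text
[-1.49350521 -1.19023739 14.01506603] [-0.24220949  0.44359855  0.04533063] contact dx -0.00810084664850511 dy 0.0014864701451609652
```

Request:
servo_tool([
  [[0,0,-0.003],0],
  [[0.0017,0.0012,-0.003],0],
  [[0.0017,0.0012,-0.003],0],
  [[0.0017,0.0012,-0.001],0],
  [[0.0017,0.0012,0],0],
  [[0.0017,0.0012,0],0],
])

```text
time_s: 11.58
tool_pos: [0.5102, 0.0801, 0.29]
tool_rot: [0.988, 0.153, 0.001, 0.0]
force: [-3.5, -1.5, 16.1]
width: 0.0144
gripper_force: 15.0
```

```bash
cat > ct.py <<'E'
from cell import get_state
s=get_state(); F=s["force"];T=s["torque"]; z=-.221
print(s["time_s"],s["tool_pos"].round(4) if hasattr(s["tool_pos"],"round") else s["tool_pos"],"F",[round(float(f),2) for f in F], "contact dx",(z*F[0]-T[1])/F[2],"dy",(T[0]+z*F[1])/F[2])
E
python3 ct.py
```

```text
11.575 [0.5102 0.0801 0.29  ] F [-3.45, -1.54, 16.09] contact dx 0.010861191148102824 dy 0.011350107651542327
```

```bash
cat > avg.py <<'E'
from cell import get_state,grab_frame
import numpy as np
a=[]
for i in range(8):
    grab_frame("scene"); s=get_state(); a.append(np.r_[s["force"],s["torque"],s["tool_pos"]])
a=np.array(a); m=a.mean(0); z=-.221
print(s["time_s"],"mean",m.round(4)); print("std",a.std(0).round(3))
print("contact dx",(z*m[0]-m[4])/m[2],"dy",(m[3]+z*m[1])/m[2])
E
python3 avg.py
```

```text
11.975 mean [-2.92270e+00 -1.06590e+00  1.53979e+01 -1.92000e-01  6.06200e-01
 -4.00000e-03  5.10200e-01  8.01000e-02  2.90000e-01]
std [0.658 0.57  0.5   0.035 0.023 0.027 0.    0.    0.   ]
contact dx 0.0025756719470539455 dy 0.0028286962314533477
```

```bash
python3 - <<'E'
from fit import *
out=[]
for n in("top","scene"):
    p=cv2.imread(f"pics/{n}0.png"); u,v=proj(n,[.508,.08,.07])[0].round().astype(int); S=22
    c=cv2.resize(p[v-12:v+13,u-9:u+9],None,fx=S,fy=S,interpolation=cv2.INTER_CUBIC)
    for P,col in(((.5072,.0795),(0,0,255)),((.5094,.0803),(0,200,0))):
        for r in(.0125,.0087):
            q=(proj(n,circ(P,r,.07))-[u-9,v-12]+.5)*S; cv2.polylines(c,[q.astype(int)],True,col,1)
    out.append(c)
cv2.imwrite("pics/ov.png",np.hstack(out)); print(np.hstack(out).shape)
E
```

```text
(550, 792, 3)
```

View pics/ov.png

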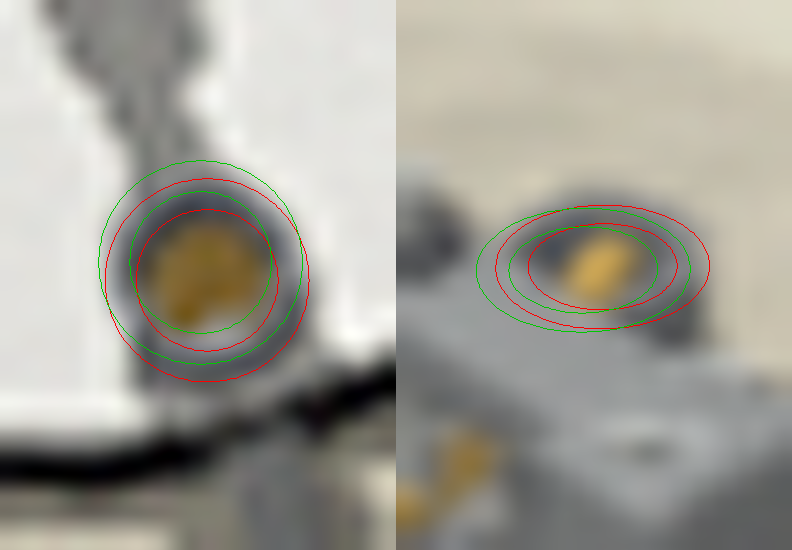

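```bash
python3 - <<'E'
from fit import *
f=proj("scene",circ((.5091,.0797),.0075,.0973)); print("foot cols",f[:,0].min(),f[:,0].max(),"bottom",f[:,1].max())
for P in((.507,.079),(.507,.0775)):
    r=proj("scene",circ(P,.0125,.07)); print(P,"rim cols",r[:,0].min(),r[:,0].max(),"top",r[:,1].min())
    r=proj("top",circ(P,.0125,.07)); print("top-cam cols",r[:,0].min(),r[:,0].max(),"rows",r[:,1].min(),r[:,1].max())
g=cv2.imread("pics/top0.png").astype(int).sum(2)//3
print(g[228:246,296:312])
E
```

```text
foot cols 306.0840942273847 311.9718620870019 bottom 260.55381733782116
(0.507, 0.079) rim cols 305.1345538653734 314.8495075818292 top 264.71782288142447
top-cam cols 299.47679242287506 308.73230330744 rows 231.69993851035878 240.93701485591245
(0.507, 0.0775) rim cols 305.189359642078 314.89622323922345 top 264.38626859290696
top-cam cols 300.0320732592933 309.28767630164657 rows 231.69977624808055 240.93688336557045
[[228 230 229 181 124 137 130 189 241 232 226 227 224 226 222 223]
 [223 225 231 198 121 132 129 152 210 231 225 224 223 227 225 227]
 [224 226 230 228 176 124 137 124 184 238 228 228 225 227 226 227]
 [224 225 225 234 206 128 132 138 153 199 230 231 230 228 227 228]
 [226 223 224 232 205 123 131 113 107 131 181 225 234 228 224 225]
 [223 224 227 224 183 119  88  64  76  81 116 174 221 232 228 225]
 [221 224 230 212 145  94  64  80  83  83  89 115 188 236 228 223]
 [224 225 230 212 124  72  87  90  85  92  79  93 166 225 229 227]
 [223 225 230 209 119  74  92  91  85  86  87 110 143 195 229 225]
 [225 225 229 217 143 104 100  85  81  90  97 110 104 177 236 227]
 [224 224 225 228 186 115 101  77 113 124 114 106  91 186 241 237]
 [221 222 222 234 202  91 115 125 147 146 113  81 102 163 226 238]
 [223 223 224 232 203  95  92  98  95  87  81  99 140 130 135 149]
 [225 225 225 231 203 117 111  99  89 102 127 130 104  80  37  17]
 [236 235 236 239 236 189 142 145 121  99 104  74  27  18   6  25]
 [184 191 192 187 182 149  89  94  70  44  47  68  62  28  68  97]
 [ 74  85  86  82  56  31   3  10  32  73  92 104  91  84 108 115]
 [  0   0   0   1   2  13  33  44  73 106 109 103  99 107 123 153]]
```

The overlay shows the cup's rim at the red circle, so x is about 0.507 and y about 0.080. The second contact at x = 0.510 was too far in, so I'll retry at (0.5068, 0.0803).

Request:
servo_tool([
  [[0,0,-0.003],0],
  [[-0.0027,-0.0011,-0.003],0],
  [[-0.0027,-0.0011,-0.003],0],
  [[-0.0027,-0.0011,-0.001],0],
  [[-0.0027,-0.0011,0],0],
  [[-0.0027,-0.0011,0],0],
])

```text
time_s: 12.72
tool_pos: [0.5074, 0.0804, 0.2898]
tool_rot: [0.988, 0.153, 0.001, 0.0]
force: [-0.7, -1.3, 11.5]
width: 0.0141
gripper_force: 15.0
```

```bash
python3 ct.py
```

```text
12.725 [0.5074 0.0804 0.2898] F [-0.67, -1.35, 11.47] contact dx -0.0169128808376812 dy 0.022401115090751496
```

Request:
servo_tool([
  [[0,0,-0.0003],0],
  [[-0.0002,0.0005,-0.0003],0],
  [[-0.0003,0.001,-0.0003],0],
  [[-0.0005,0.0015,-0.0003],0],
  [[-0.0005,0.0015,-0.0003],0],
])

```text
time_s: 13.35
tool_pos: [0.5067, 0.0787, 0.2894]
tool_rot: [0.988, 0.153, -0.0, 0.0]
force: [0.3, 0.5, -0.1]
width: 0.014
gripper_force: 15.0
```

```bash
python3 avg.py
```

```text
13.75 mean [ 0.2596  0.0542 -0.4857 -0.0743 -0.124   0.0011  0.5067  0.0787  0.2894]
std [0.458 0.462 0.572 0.035 0.026 0.035 0.    0.    0.   ]
contact dx -0.13714964473506036 dy 0.17758507180792976
```

Sliding in y dropped the force to zero, so the cell has found the bore. Now lowering gently.

Request:
servo_tool([
  [[0,0,0.001],0],
  [[0,0,0.002],0],
  [[0,0,0.003],0],
  [[0,0,0.004],0],
  [[0,0,0.004],0],
])

```text
time_s: 14.38
tool_pos: [0.5068, 0.0788, 0.2854]
tool_rot: [0.988, 0.153, -0.0, 0.0]
force: [1.9, 0.4, -0.9]
width: 0.0139
gripper_force: 15.0
```

```bash
python3 avg.py
```

```text
14.775 mean [ 0.5823  0.1715 -0.6291 -0.0777 -0.15    0.0055  0.5068  0.0787  0.2855]
std [0.209 0.235 0.682 0.033 0.033 0.026 0.    0.    0.   ]
contact dx -0.03390781759134151 dy 0.1837834712182818
```

Request:
servo_tool([
  [[0,0,0.002],0],
  [[0,0,0.004],0],
  [[0,0,0.006],0],
  [[0,0,0.007],0],
  [[0,0,0.007],0],
])

```text
time_s: 15.4
tool_pos: [0.5068, 0.0788, 0.2785]
tool_rot: [0.988, 0.153, 0.0, -0.0]
force: [2.0, 0.2, -0.6]
width: 0.0145
gripper_force: 15.0
```

Request:
servo_tool([
  [[0,0,0.0015],0],
  [[0,0,0.003],0],
  [[0,0,0.0045],0],
  [[0,0,0.006],0],
  [[0,0,0.006],0],
])

```text
time_s: 16.02
tool_pos: [0.5066, 0.0787, 0.2723]
tool_rot: [0.988, 0.153, -0.0, 0.0]
force: [3.0, 1.6, -1.4]
width: 0.0139
gripper_force: 15.0
```

```bash
python3 avg.py
```

```text
16.425 mean [ 2.9417  0.2097 -2.4294  0.1319 -0.6156  0.0099  0.5066  0.0787  0.2724]
std [0.49  0.546 0.687 0.029 0.035 0.026 0.    0.    0.   ]
contact dx 0.01420875170991088 dy -0.03521219041293103
```

Request:
servo_tool([
  [[0,0,0],0],
  [[0,0,0],0],
  [[0,0,0],0],
  [[0,0,-0.006],0],
  [[0,0,-0.018],0],
  [[0,0,-0.028],0],
  [[0,0,-0.03],0],
  [[0,0,-0.03],0],
], hand=0.034)

```text
time_s: 17.42
tool_pos: [0.5067, 0.0788, 0.3028]
tool_rot: [0.988, 0.153, 0.0, 0.0]
force: [-0.2, -0.4, 0.2]
width: 0.0342
gripper_force: 0.0
```

```bash
python3 mv.py .5066 .0787 .102 .308;  python3 - <<'E'
from fit import *
p,d=grab_frame("scene"); cv2.imwrite("pics/scene2.png",p)
u,v=309,262; cv2.imwrite("pics/s2c.png",cv2.resize(p[v-38:v+22,u-40:u+40],(800,600),interpolation=cv2.INTER_CUBIC))
E
```

```text
t 17.425 pos [0.5067 0.0788 0.3028] tipz 0.1118 yaw 0.3078 zaxis [ 4.e-04  1.e-04 -1.e+00] q [0.11 0.24 2.15 0.   0.74 1.37]
shift [-0.0002  0.      0.0098] turn -0.0002 F [-0.19 -0.37  0.15] w 0.03418633269229954
```

View pics/s2c.png

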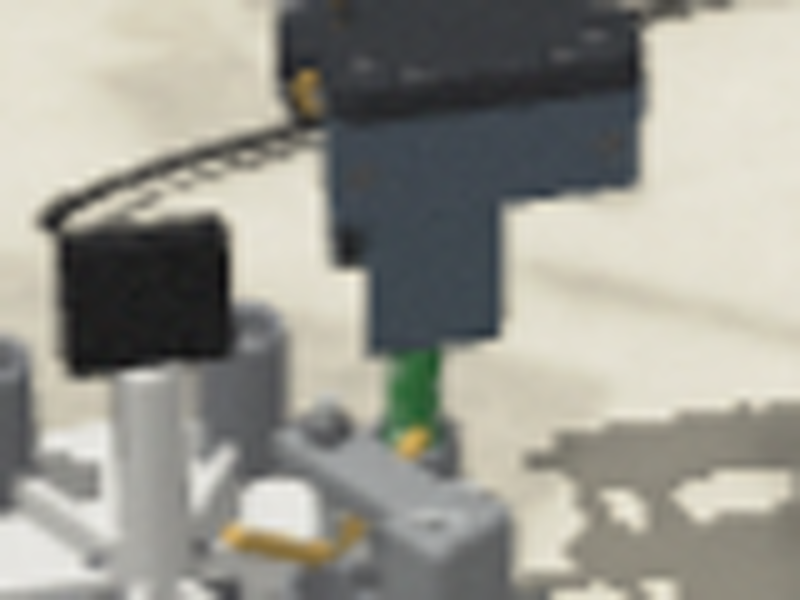

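The cell stands upright in the loading cup, its top hidden behind the finger at about (412,350) in the crop. Next I'll close the fingers above it and push down.

Request:
servo_tool([
  [[0,0,-0.01],0],
  [[0,0,-0.01],0],
  [[0,0,-0.01],0],
  [[0,0,-0.01],0],
  [[0,0,-0.01],0],
  [[0,0,-0.005],0],
  [[0,0,0],0],
  [[0,0,0.005],0],
  [[0,0,0.007],0],
  [[0,0,0.007],0],
], hand=0.0, grip_force=20)

```text
time_s: 18.73
tool_pos: [0.5067, 0.0787, 0.2954]
tool_rot: [0.988, 0.153, -0.0, -0.0]
force: [-0.1, 0.4, -0.1]
width: 0.0006
gripper_force: 0.0
```

Request:
servo_tool([
  [[0,0,0.0015],0],
  [[0,0,0.003],0],
  [[0,0,0.0045],0],
  [[0,0,0.006],0],
  [[0,0,0.0075],0],
  [[0,0,0.008],0],
  [[0,0,0.008],0],
])

```text
time_s: 19.6
tool_pos: [0.5067, 0.0787, 0.2875]
tool_rot: [0.988, 0.153, -0.0, -0.0]
force: [1.1, 0.2, 1.9]
width: 0.0003
gripper_force: 0.8
```

```bash
python3 mv.py .5066 .0787 .095 .308
```

```text
t 19.6 pos [0.5067 0.0787 0.2875] tipz 0.0965 yaw 0.3078 zaxis [-1.e-04 -0.e+00 -1.e+00] q [0.11 0.27 2.16 0.   0.71 1.37]
shift [-0.0001  0.      0.0015] turn -0.0002 F [1.15 0.19 1.9 ] w 0.00034734324795776804
```

Request:
servo_tool([
  [[0,0,0.0008],0],
  [[0,0,0.0015],0],
  [[0,0,0.0015],0],
])

```text
time_s: 19.98
tool_pos: [0.5067, 0.0788, 0.2859]
tool_rot: [0.988, 0.153, -0.0, -0.0]
force: [0.9, 0.2, 2.3]
width: 0.0007
gripper_force: 0.9
```

Request:
servo_tool([
  [[0,0,0.0005],0],
  [[0,0,0.001],0],
  [[0,0,0.001],0],
])

```text
time_s: 20.35
tool_pos: [0.5067, 0.0787, 0.285]
tool_rot: [0.988, 0.153, -0.0, -0.0]
force: [1.1, -0.4, 2.5]
width: 0.0003
gripper_force: 1.1
```

Request:
servo_tool([
  [[0,0,0.0005],0],
  [[0,0,0.001],0],
  [[0,0,0.001],0],
])

```text
time_s: 20.72
tool_pos: [0.5067, 0.0788, 0.284]
tool_rot: [0.988, 0.153, -0.0, -0.0]
force: [1.0, 1.0, 2.8]
width: 0.0003
gripper_force: 1.1
```

Request:
servo_tool([
  [[0,0,0.0005],0],
  [[0,0,0.001],0],
  [[0,0,0.001],0],
])

```text
time_s: 21.1
tool_pos: [0.5067, 0.0788, 0.283]
tool_rot: [0.988, 0.153, -0.0, 0.0]
force: [1.2, -0.1, 2.9]
width: 0.0002
gripper_force: 1.2
```

Request:
servo_tool([
  [[0,0,0.0005],0],
  [[0,0,0.001],0],
  [[0,0,0.001],0],
])

```text
time_s: 21.48
tool_pos: [0.5067, 0.0788, 0.282]
tool_rot: [0.988, 0.153, -0.0, -0.0]
force: [0.8, 1.1, 2.5]
width: 0.0005
gripper_force: 1.2
```

Request:
servo_tool([
  [[0,0,0.0005],0],
  [[0,0,0.001],0],
  [[0,0,0.001],0],
])

```text
time_s: 21.85
tool_pos: [0.5067, 0.0788, 0.281]
tool_rot: [0.988, 0.153, -0.0, -0.0]
force: [0.2, 0.6, 1.4]
width: 0.0003
gripper_force: 1.1
```

Request:
servo_tool([
  [[0,0,0.0005],0],
  [[0,0,0.001],0],
  [[0,0,0.001],0],
])

```text
time_s: 22.22
tool_pos: [0.5067, 0.0788, 0.28]
tool_rot: [0.988, 0.153, -0.0, -0.0]
force: [1.6, 0.3, 2.6]
width: 0.0004
gripper_force: 1.2
```

Request:
servo_tool([
  [[0,0,0.0005],0],
  [[0,0,0.001],0],
  [[0,0,0.001],0],
])

```text
time_s: 22.6
tool_pos: [0.5067, 0.0788, 0.279]
tool_rot: [0.988, 0.153, -0.0, -0.0]
force: [1.0, 0.2, 1.7]
width: 0.0004
gripper_force: 1.1
```

Request:
servo_tool([
  [[0,0,0.0005],0],
  [[0,0,0.001],0],
  [[0,0,0.001],0],
])

```text
time_s: 22.98
tool_pos: [0.5067, 0.0788, 0.278]
tool_rot: [0.988, 0.153, -0.0, -0.0]
force: [0.9, -0.0, 1.6]
width: 0.0004
gripper_force: 1.1
```

Request:
servo_tool([
  [[0,0,0.0005],0],
  [[0,0,0.001],0],
  [[0,0,0.001],0],
])

```text
time_s: 23.35
tool_pos: [0.5065, 0.0787, 0.2768]
tool_rot: [0.988, 0.153, -0.0, -0.0]
force: [0.2, 0.2, -0.9]
width: 0.0006
gripper_force: 0.0
```

Request:
servo_tool([
  [[0,0,0.0005],0],
  [[0,0,0.001],0],
  [[0,0,0.001],0],
])

```text
time_s: 23.72
tool_pos: [0.5066, 0.0787, 0.2759]
tool_rot: [0.988, 0.153, -0.0, -0.0]
force: [0.2, 0.1, 0.1]
width: 0.0003
gripper_force: 0.0
```

```bash
python3 avg.py; python3 - <<'E'
from fit import *
p,d=grab_frame("scene"); cv2.imwrite("pics/scene3.png",p)
u,v=309,262; cv2.imwrite("pics/s3c.png",cv2.resize(p[v-38:v+22,u-40:u+40],(800,600),interpolation=cv2.INTER_CUBIC))
E
```

```text
24.125 mean [-0.196  -0.2292  0.1837 -0.0139 -0.0299  0.0021  0.5067  0.0787  0.276 ]
std [0.401 0.415 0.547 0.03  0.03  0.022 0.    0.    0.   ]
contact dx 0.3985918866965399 dy 0.19991676496838454
```

View pics/s3c.png

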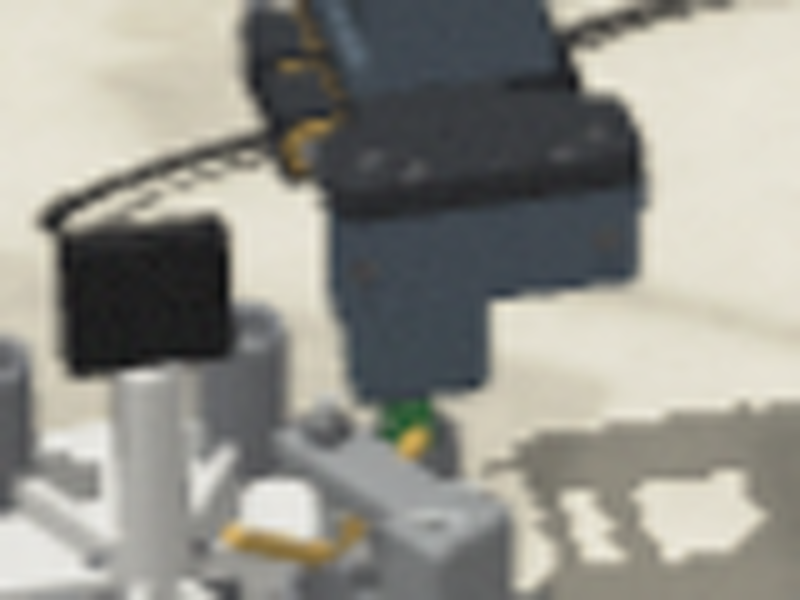

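The cell is still in the cup, below the fingers at about (405,410) in the crop, and the drag has gone, so it has slipped past the leaf. I'll keep feeling downward for the seat.

Request:
servo_tool([
  [[0,0,0.0005],0],
  [[0,0,0.0009],0],
  [[0,0,0.0009],0],
])

```text
time_s: 24.55
tool_pos: [0.5069, 0.0788, 0.2756]
tool_rot: [0.988, 0.153, 0.0, -0.0]
force: [-2.4, -0.5, 9.9]
width: 0.0005
gripper_force: 5.0
```

Request:
servo_tool([
  [[0,0,0.0002],0],
  [[0,0,0.0003],0],
])

```text
time_s: 24.8
tool_pos: [0.507, 0.0788, 0.2755]
tool_rot: [0.988, 0.153, 0.0, -0.0]
force: [-5.1, -1.0, 15.7]
width: 0.0003
gripper_force: 8.0
```

```bash
python3 avg.py
```

```text
25.2 mean [-4.9333 -0.3943 14.8995 -0.0684  0.9126 -0.0198  0.507   0.0788  0.2755]
std [0.512 0.466 0.47  0.032 0.037 0.03  0.    0.    0.   ]
contact dx 0.011924153971145261 dy 0.0012564691723967018
```

Request:
servo_tool([
  [[0,0,0.0001],0],
  [[0,0,0.0002],0],
  [[0,0,0.0003],0],
  [[0,0,0.0003],0],
  [[0,0,0.0003],0],
  [[0,0,0.0003],0],
  [[0,0,0.0003],0],
])

```text
time_s: 26.08
tool_pos: [0.507, 0.0788, 0.2754]
tool_rot: [0.988, 0.153, 0.0, -0.0]
force: [-6.3, -1.0, 19.9]
width: 0.0006
gripper_force: 9.9
```

```bash
python3 avg.py
```

```text
26.475 mean [-6.35580e+00 -5.06700e-01  1.94726e+01 -1.26600e-01  1.19310e+00
 -5.30000e-03  5.07000e-01  7.88000e-02  2.75500e-01]
std [0.438 0.684 0.317 0.03  0.017 0.031 0.    0.    0.   ]
contact dx 0.010864639876488598 dy -0.0007527166931318865
```

The push held at 19.5–20 N on the hard stop for more than half a second. Lifting off and moving to the wing.

Request:
servo_tool([
  [[0,0,-0.001],0],
  [[0,0,-0.006],0],
  [[0,0,-0.025],0],
  [[0,0,-0.05],0],
  [[0,0,-0.07],0],
  [[0,0,-0.078],0],
  [[0.01,0,-0.078],0],
  [[0.03,0,-0.078],0],
  [[0.055,0,-0.078],0],
  [[0.068,0,-0.078],0],
])

```text
time_s: 27.72
tool_pos: [0.5727, 0.0998, 0.3515]
tool_rot: [0.988, 0.153, -0.0, -0.0]
force: [-0.7, -0.0, -0.0]
width: 0.0007
gripper_force: 0.0
```

Request:
servo_tool([
  [[0,0,0],0],
  [[0,0,0],0],
  [[0,0,0],0],
], hand=0.036)

```text
time_s: 28.1
tool_pos: [0.571, 0.0992, 0.3525]
tool_rot: [0.988, 0.153, -0.0, 0.0]
force: [0.1, 0.0, 0.1]
width: 0.0275
gripper_force: 0.0
```

```bash
python3 mv.py .572 .0997 .107 .308; python3 - <<'E'
from fit import *
p,d=grab_frame("scene"); cv2.imwrite("pics/scene4.png",p)
u,v=305,262; cv2.imwrite("pics/s4c.png",cv2.resize(p[v-38:v+22,u-40:u+40],(800,600),interpolation=cv2.INTER_CUBIC))
E
```

```text
t 28.1 pos [0.571  0.0992 0.3525] tipz 0.1615 yaw 0.3077 zaxis [-3.e-04 -1.e-04 -1.e+00] q [ 0.13  0.26  2.01 -0.    0.87  1.39]
shift [ 0.0011 -0.0002  0.0545] turn -0.0003 F [0.08 0.01 0.12] w 0.027525248996039246
```

View pics/s4c.png

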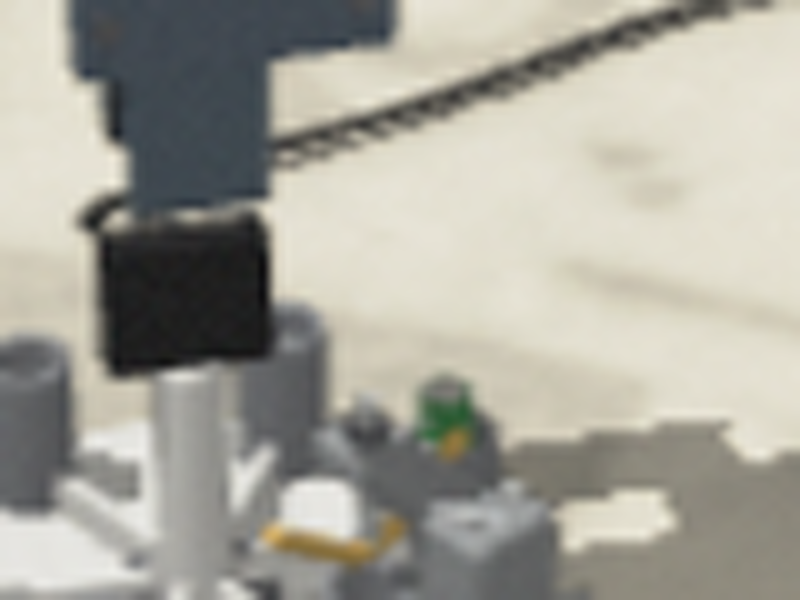

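The cell stands home in the cup at about (445,405) in the crop, with the fingers aligned above the wing. Lowering to grip it.

Request:
servo_tool([
  [[0.001,0,0],0],
  [[0.002,-0.0002,0.01],0],
  [[0.002,-0.0002,0.03],0],
  [[0.002,-0.0002,0.045],0],
  [[0.002,-0.0002,0.053],0],
  [[0.002,-0.0002,0.0535],0],
])

```text
time_s: 28.9
tool_pos: [0.5733, 0.1001, 0.2982]
tool_rot: [0.988, 0.153, -0.001, -0.0]
force: [-0.3, -0.1, -0.2]
width: 0.0361
gripper_force: 0.0
```

Request:
servo_tool([
  [[0,0,0],0],
  [[0,0,0],0],
  [[0,0,0],0],
  [[0,0,0],0],
  [[0,0,0],0],
], hand=0.0, grip_force=20)

```text
time_s: 29.52
tool_pos: [0.5739, 0.0992, 0.2995]
tool_rot: [0.988, 0.154, 0.001, 0.001]
force: [3.7, -14.8, -1.3]
width: 0.012
gripper_force: 20.0
```

```bash
python3 mv.py .572 .0997 .107 .308
```

```text
t 29.525 pos [0.5739 0.0992 0.2995] tipz 0.1085 yaw 0.3085 zaxis [ 0.0017 -0.0017 -1.    ] q [ 0.13  0.35  2.02 -0.    0.78  1.4 ]
shift [-0.0016 -0.001   0.0015] turn 0.0005 F [  3.68 -14.76  -1.34] w 0.011989165816152178
```

Request:
servo_tool([
  [[0,0,0],0],
  [[-0.001,0.0009,0],0],
  [[-0.0015,0.0009,0],0],
  [[-0.0015,0.0009,0],0],
], grip_force=3)

```text
time_s: 30.02
tool_pos: [0.5729, 0.0986, 0.2998]
tool_rot: [0.988, 0.153, 0.001, 0.0]
force: [5.3, -4.8, -0.9]
width: 0.0119
gripper_force: 3.0
```

Request:
servo_tool([
  [[0,0,0],0],
  [[0,0,0],0],
  [[0,0,0],0],
], grip_force=50)

```text
time_s: 30.4
tool_pos: [0.573, 0.0986, 0.2998]
tool_rot: [0.988, 0.153, 0.001, 0.0]
force: [4.8, -4.4, -1.0]
width: 0.0118
gripper_force: 50.0
```

```bash
python3 mv.py .572 .0997 .107 .308; python3 ct.py
```

```text
t 30.4 pos [0.573  0.0986 0.2998] tipz 0.1088 yaw 0.3077 zaxis [ 2.7e-03 -3.0e-04 -1.0e+00] q [ 0.13  0.34  2.02 -0.    0.78  1.39]
shift [-0.0006 -0.0014  0.0018] turn -0.0003 F [ 4.81 -4.36 -0.99] w 0.011796107881087328
30.4 [0.573  0.0986 0.2998] F [4.81, -4.36, -0.99] contact dx 0.16271976187405351 dy -0.27897897641152486
```

Request:
servo_tool([
  [[0,0,0],0.03],
  [[0,0,0],0.09],
  [[0,0,0],0.15],
  [[0,0,0],0.21],
  [[0,0,0],0.27],
  [[0,0,0],0.33],
  [[0,0,0],0.38],
  [[0,0,0],0.4],
])

```text
time_s: 31.4
tool_pos: [0.5729, 0.0985, 0.2997]
tool_rot: [0.999, -0.046, 0.001, 0.0]
force: [5.5, -8.0, -1.7]
width: 0.0122
gripper_force: 50.0
```

```bash
python3 mv.py .572 .0997 .107 -.739; python3 -c "
from cell import *;print(get_state()['torque'],get_state()['width'])"
```

```text
t 31.4 pos [0.5729 0.0985 0.2997] tipz 0.1087 yaw -0.0917 zaxis [ 0.0027 -0.001  -1.    ] q [ 0.13  0.34  2.02 -0.    0.78  1.79]
shift [-0.001  -0.0011  0.0017] turn 0.6473 F [ 5.53 -8.02 -1.7 ] w 0.012242945067910922
[-1.21354057 -0.8541984   0.74208447] 0.012242945067910922
```

Request:
servo_tool([
  [[0,0,0],0.04],
  [[0,0,0],0.1],
  [[0,0,0],0.17],
  [[0,0,0],0.24],
  [[0,0,0],0.31],
  [[0,0,0],0.38],
  [[0,0,0],0.45],
  [[0,0,0],0.52],
  [[0,0,0],0.58],
  [[0,0,0],0.62],
])

```text
time_s: 32.65
tool_pos: [0.5729, 0.0981, 0.2998]
tool_rot: [0.937, -0.349, 0.001, 0.0]
force: [3.9, -11.3, -0.3]
width: 0.0117
gripper_force: 50.0
```

Request:
servo_tool([
  [[0,0,0],0.03],
  [[0,0,0],0.03],
  [[0,0,0],0.03],
])

```text
time_s: 33.02
tool_pos: [0.5729, 0.0981, 0.2998]
tool_rot: [0.932, -0.363, 0.001, 0.0]
force: [4.7, -11.8, 0.5]
width: 0.0119
gripper_force: 50.0
```

```bash
python3 mv.py .572 .0997 .107 -.739; python3 -c "
from cell import *;print(get_state()['torque'],get_state()['width'])"
```

```text
t 33.025 pos [0.5729 0.0981 0.2998] tipz 0.1088 yaw -0.7419 zaxis [ 0.0022 -0.0013 -1.    ] q [ 0.13  0.34  2.02 -0.    0.78  2.44]
shift [-0.0017 -0.0006  0.0018] turn -0.0029 F [  4.66 -11.77   0.46] w 0.011886990034507279
[-2.159128   -0.6186852  -0.12389966] 0.011886990034507279
```

Request:
servo_tool([
  [[0,0,0],0],
  [[0,0,0],0],
  [[0,0,0],0],
  [[0,0,0],0],
  [[0,0,-0.005],0],
  [[0,0,-0.02],0],
  [[0,0,-0.05],0],
  [[0,0,-0.09],0],
  [[0,0,-0.12],0],
  [[0,0,-0.13],0],
], hand=0.036)

```text
time_s: 34.28
tool_pos: [0.5725, 0.0989, 0.4317]
tool_rot: [0.932, -0.363, 0.002, -0.001]
force: [0.2, 0.2, -0.9]
width: 0.036
gripper_force: 0.0
```

```bash
python3 mv.py .48 -.28 .25 -.742
```

```text
t 34.275 pos [0.5725 0.0989 0.4317] tipz 0.2407 yaw -0.7422 zaxis [ 3.5e-03  5.0e-04 -1.0e+00] q [0.13 0.16 1.96 0.   1.01 2.44]
shift [ 0.188   0.3417 -0.0098] turn -0.0002 F [ 0.22  0.21 -0.86] w 0.03602512180454559
```

Request:
servo_tool([
  [[0.008,0.014,0],0],
  [[0.03,0.05,0],0],
  [[0.055,0.1,0],0],
  [[0.08,0.147,0],0],
  [[0.107,0.195,0],0],
  [[0.134,0.243,0],0],
  [[0.16,0.29,0],0],
  [[0.178,0.325,0],0],
  [[0.188,0.34,0],0],
  [[0.188,0.34,0],0],
])

```text
time_s: 35.52
tool_pos: [0.4805, -0.2795, 0.4281]
tool_rot: [0.932, -0.363, -0.001, -0.0]
force: [-0.7, -0.1, -0.1]
width: 0.0357
gripper_force: 0.0
```

```bash
python3 - <<'E'
from fit import *
for n in("top","scene"):
    p,d=grab_frame(n); cv2.imwrite(f"pics/{n}5.png",p)
for n in("top","scene"):
    I=gray(n,f"pics/{n}5.png"); d=[.5735,.1003] if n=="top" else [.5726,.0953]
    for t in(-2.88,-2.78): p,f=cups(I,n,[*d,t],(5,)); print(n,p,f)
    for t in["usb_stick","fuse_box","tape_roll"]:
        for r in pinpoint(n,t)[:1]: print(n,t,at_z(n,r["xy"],0))
a=cv2.imread("pics/top5.png")[185:270,240:340]; b=cv2.imread("pics/scene5.png")[225:310,250:350]
cv2.imwrite("pics/f.png",np.hstack([cv2.resize(i,(400,340),interpolation=cv2.INTER_CUBIC) for i in(a,b)]))
E
```

```text
top [ 0.5742  0.1004 -2.8359] -253.79104614257812
top [ 0.5742  0.1004 -2.8358] -253.79104614257812
top usb_stick [0.3613 0.0651 0.    ]
top fuse_box [0.4299 0.3993 0.    ]
top tape_roll [ 0.6008 -0.3575  0.    ]
scene [ 0.5728  0.0951 -2.829 ] -153.24710083007812
scene [ 0.5728  0.0951 -2.829 ] -153.24710083007812
scene usb_stick [0.3604 0.0675 0.    ]
scene fuse_box [0.4229 0.4022 0.    ]
scene tape_roll [ 0.599  -0.3536  0.    ]
```

View pics/f.png

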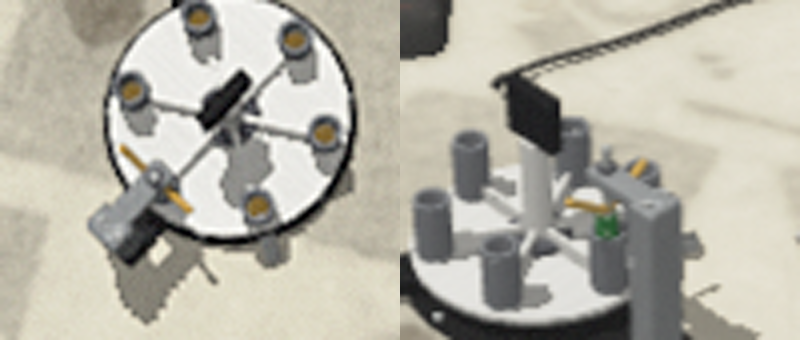

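The wheel has turned exactly one click, with its cup angles matching the previous rest. The green cell stands in the cup under the lifted test contact, at about (607,225) in the right half, and the bystanders haven't moved.

```bash
python3 -c "
from cell import *;print(close_job())"
```

```text
the job is handed in; nothing more can be done
None
```

The job is handed in at about 36 s: the cell bottomed on its seat under a steady push of about 20 N, and the wheel went one click clockwise, so the cell stands under the test contact. The gripper is clear, and the tape roll, fuse box and memory stick were not touched.

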